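# Lock a fresh gas filter into the manifold

## Task

Take the fresh gas filter cartridge out of the blue stand and fit it in the empty station of the filter manifold: side lugs into the collar's slots, press it down against the spring, turn it clockwise to the stop, then let it rise into the locking notches and let go. Never force it, as the plastic lugs crack, and leave the other things on the bench where they are.

Things in the scene. Friction and masses are not known exactly. Their poses are not given: they have to be found in the camera images.
- cartridge_mid (a point): The fresh gas filter: upright white and clear cylinder, 138 mm tall, 49 mm across, 0.17-0.29 kg, in one pocket of the stand. Point: on its axis, half-way up; z up. On top a grey grip bar, 40 mm long along x, 12 mm thick (y), 33 to 69 mm above this point, over a 49 mm cap: keep fingertips above +33 mm. The bar lies in line with the lugs, so it shows where they are.
- cartridge: The same cartridge; origin under its foot, z up. The foot is a spigot 38 mm across, its end tapered, plain up to 36 mm. Two lugs stick out of it along +x and -x to 27.5 mm from the axis, 8 mm wide, 14 to 20 mm above the foot's end. The cartridge works the same turned half round.
- station_mouth (a point): The empty station, at any of the manifold's three places. Point: on the collar's axis at its nominal rim height, 78 mm above the bench; z up, y along the row. Collars are screwed in by hand: the true rim is up to 3 mm higher or lower and the collar turned up to 0.45 rad either way, which no pose shows. Locked, cartridge_mid is 45 mm above the true rim; lugs on the rim 55; at slot bottom 35.
- station: Its steel bayonet collar, bore 40 mm, outside 60, on a hex nut; origin on the block under it. From the rim two slots 11 mm wide go down at 50 deg (0.87 rad) anticlockwise, seen from above, of +y and -y. Lug undersides over 18 mm below the rim clear the lip (slot bottom 19.7): then 50 deg clockwise to a stop, where notches along +y and -y let the lugs rise 8 mm.
- plunger_top (a point): Point on the station's axis, 62 mm above the bench, about where the spring plunger in its bore stands when free (16 mm below the rim). It meets the cartridge's foot when the lugs are 2 mm into the slots, pushes up with 4 N, 0.6 N more per mm, 14 N at the slot bottom. Slot bottom, stop and rim are hard. Over 50 N of contact in all (press plus twist) cracks the lugs; 20 N and 0.4 N m are ample.
- manifold: Gas filter manifold: aluminium block on a steel plate 110 by 320 mm, block top 34 mm above the bench; origin under its centre, z up, y along the row. Stations at y = -90, 0 and +90 mm; the other two hold cartridges like the fresh one, already locked (bars roughly along the row, tops 192 mm above the bench), which stay.
- stand: Blue plastic stand, 80 by 165 by 30 mm, fixed; origin under its centre, z up. Two round pockets, 41 mm wide and 12 mm deep, at y = -40 and +40 mm: one holds the fresh cartridge, the other an in-line trap.
- trap: In-line trap in the other pocket: slim plain steel cylinder, 38 mm across, 149 mm tall, with a brass nut and tube stub on top; loose, stays. Origin under its foot.
- wrench: Wrench, 150 mm, lying loose on the bench; stays.
- vial_rack: Low blue rack of small vials, 85 by 130 mm, 42 mm high, loose; stays. Origin under its centre.
- solvent: Amber bottle, 56 mm across, 130 mm tall, loose; stays. Origin under its centre.
- ferrule_box: Small cardboard box, 60 by 90 by 28 mm, loose; stays.
- leak_meter: Grey hand-held meter with a steel probe, 62 by 170 by 28 mm, lying loose; stays.
- driver: Screwdriver, 170 mm, lying loose; stays.

How it is judged:
At the end, for the whole second after the job is handed in: The cartridge stands at rest, released, locked in the empty station: on the station's axis within 6 mm, upright within 0.07 rad, its centre 41.2 to 49 mm above the nominal rim, as only lugs risen into the notches give (horizontal distance between cartridge_mid and station_mouth below 0.006 m and z of cartridge_mid in the frame of station_mouth between 0.0412 and 0.049 m and angle between cartridge_mid's own z axis and vertical below 0.07 rad and linear speed of cartridge below 0.01 m/s); the robot touches nothing.
It fails at once if the cartridge is forced: over 50 N between it and the station (contact force between cartridge and station above 50 N).
It fails at once if another thing on the bench is shifted by more than 20 mm (distance of any of trap, wrench, vial_rack, solvent, ferrule_box, leak_meter, driver from where it was at the start of the episode above 0.02 m).
It also fails if it takes over 72 s, if anything falls off the work surface, if the arm or the gripper's body presses on something with over 40 N, if the wrist force passes 120 N, or if a joint passes its speed limit or range.

## Robot

A 6-joint arm with a two-finger parallel gripper is mounted at the origin on the work surface. World frame = base frame: x ahead of the robot, y to its left, z up, the work surface at z = 0. Lengths are in m, angles in rad, forces in N, time in s.
With the tool pointing down it reaches from about 0.375 to 0.9 m from the base axis. Payload 3.1 kg.
Tool frame: the origin (TCP) lies midway between the tips of the shut fingers; the grasp point (between the pads) lies 19 mm behind it (pinch_z is the distance from the TCP to the grasp point, in m); y points along the fingers, z is the direction in which the jaws open and shut, and the axes are right-handed (so a half turn about y gives the same grasp; the last joint's range is limited). The gripper opens to 87 mm and grips with 3 to 60 N. Pads are 19 mm wide; open, the fingers measure 117 mm over their backs; the gripper's body (75 mm by 190 mm) begins 51 mm behind the grasp point.
Start: joints at [1.145, 0.527, 1.433, -0, 1.181, -0.178], TCP at [0.153, 0.606, 0.223] pointing down, gripper open.
Joint ranges: [-3.08, 3.08], [-0.75, 2.2], [0.22, 2.44], [-1.43, 4.57], [0, 2.65], [-2.85, 2.85]. Speed limits (rad/s): [2.79, 2.79, 3.14, 3.14, 3.14, 3.14].

## Interface

Orientations are given as a unit quaternion [x, y, z, w].
In Python, from rig import * gives the robot as it stands.
- The arm moves only by the tool drive_tool, never from a script. Its argument "plan" is a list of rows, each a list of 7 numbers: the shift along the tool's x, y, z in mm, then the turn, a rotation vector about the tool's x, y, z in degrees, then the finger opening in mm, from 0 to 87. A call has 1 to 10 rows; each row is the pose to reach, as a shift and turn from the pose commanded when the call began, along the tool's axes at that moment; what a row does not reach only later rows make up. A row lasts 1/10 s, in which the tool goes at most 50 mm and 8.59 degrees, less where a joint would pass 70% of its speed; a pose out of reach is approached as far as the arm can. A call with a gripper value outside its range is refused whole. The fingers move at their own pace and stop on an object; "newtons" is the grip in N (left out, the last holds). Time passes only in rows, so rows that repeat a pose let the fingers close. It gives the time, the measured TCP pose, the force and the opening at its end, in the units of the state.
- get_obs(): the state, without advancing time (a new reading comes with each control period).
- camera(name): name is "side" or "top" or "wrist"; returns the picture (420x560x3 uint8, blue, green, red); there is no depth.
- get_calibration(name): a dict with "fx", "fy", "cx", "cy" (pixels), "origin" and "rotation" of the camera in the world; the wrist camera has in their place "tool_from_camera" (4x4, takes a point from camera to tool coordinates, whose origin is the TCP and whose axes are the tool frame's). Camera axes: x right, y down, z forward; pixel columns grow to the right and rows downward; lengths in m; the calibration is good to about 2 mm. A picture is of the moment at which its call begins: read the wrist's pose just before it. get_calibration takes no time and is no camera call.
- hand_in(): hands the job in, once; it reports no verdict.
Trained networks look in the newest picture that a camera, given by its name, has taken for a name from the list of things; names that differ only in an ending like _2 or _b are one class to them, and where a whole thing is asked for, a point or a joint stands for the part that bears it (a point fixed in the world has none). Each returns a list of dicts, best first, with "conf" (0 to 1); they miss things now and then, are a little off and sometimes report something else, mostly with a low value. They report only what shows in the picture. A call takes as long as a camera call.
- spot_in(camera, target): "location" ([column, row] in pixels, amid what is visible of it).
- mark_of(camera, target): "location" ([column, row] in pixels: a listed point, or the origin of a listed thing).
The state is a dict: "time": time; "q": joint angles; "joint_velocities": joint speeds; "joint_torque": joint torques, N m; "position": TCP position; "tool_rot": TCP orientation; "ft_force": force on the tool from outside, world axes, zero at the start; "moment": the same for the moment, N m; "grip_width": finger opening in m.
Only numpy, scipy, OpenCV 4.12 (cv2) and the standard library are available. Lean on these libraries where they do the work, as an engineer would, in place of code of your own. Each camera call takes 0.05 s, during which the arm holds its last target. There are 200 camera calls.

## Working session

There is one attempt and no reset: what is moved stays moved. The work goes in short steps, Python scripts to look and compute and a tool call to move; the robot and the scene stay as the last step left them, time stands still between calls to the robot, and variables do not carry over. Pictures are saved under pics/ and viewed, about 8 in all and at most 12, crops included, and the job is handed in when it is done.

Besides the shell and the picture viewer there is one more tool, called after "Call:" as name(argument=value, ...) on one line, values as JSON. drive_tool: Moves the arm, as the interface text tells. Its arguments: {"type":"object","properties":{"plan":{"type":"array","items":{"type":"array","items":{"type":"number"}}},"newtons":{"type":"number"}},"required":["plan"]}

```bash
ls; mkdir -p pics; cat > h.py <<'E'
from rig import *
import numpy as np, cv2
from scipy.spatial.transform import Rotation as R
def cam(name):
    c=get_calibration(name)
    if 'origin' in c: return c,np.array(c['origin']),np.array(c['rotation'])
    o=get_obs();T=np.array(c['tool_from_camera']);Rt=R.from_quat(o['tool_rot']).as_matrix()
    return c,Rt@T[:3,3]+np.array(o['position']),Rt@T[:3,:3]
def ray(px,C):
    c,o,Rm=C
    d=Rm@np.array([(px[0]-c['cx'])/c['fx'],(px[1]-c['cy'])/c['fy'],1.]);return o,d/np.linalg.norm(d)
def atz(px,C,z):
    o,d=ray(px,C);return o+d*(z-o[2])/d[2]
def proj(p,C):
    c,o,Rm=C;q=Rm.T@(np.array(p)-o);return np.array([c['fx']*q[0]/q[2]+c['cx'],c['fy']*q[1]/q[2]+c['cy']])
def tri(rs):
    A=0;b=0
    for o,d in rs:
        P=np.eye(3)-np.outer(d,d);A=A+P;b=b+P@o
    return np.linalg.solve(A,b)
E
python3 - <<'E'
from h import *
np.set_printoptions(precision=3,suppress=True)
o=get_obs();print(o)
for n in('top','side'):
    C=cam(n);im=camera(n);cv2.imwrite(f'pics/{n}0.png',im);print(n,C[1],C[2].ravel())
    for t in('cartridge_mid','station_mouth','cartridge','manifold','stand','plunger_top','trap'):
        print(t,[(np.round(r['location'],1),round(r['conf'],2)) for r in mark_of(n,t)[:4]])
print(R.from_quat(o['tool_rot']).as_matrix(),get_calibration('wrist'))
E
```

```text
pics
{'time': 0.0, 'q': array([ 1.145,  0.528,  1.434,  0.   ,  1.181, -0.178]), 'joint_velocities': array([-0.   , -0.001, -0.001, -0.001,  0.001,  0.   ]), 'joint_torque': array([  0.001, -44.004, -17.66 ,   0.063,   0.058,  -0.   ]), 'position': array([0.153, 0.605, 0.222]), 'tool_rot': array([ 0.702, -0.088,  0.087, -0.701]), 'ft_force': array([0.218, 0.197, 0.742]), 'moment': array([0.048, 0.013, 0.007]), 'grip_width': 0.08716013067166539}
top [ 0.5   -0.036  1.291] [-0.7    0.713 -0.023  0.02 ]
cartridge_mid [(array([203.3, 232.5]), 0.91)]
station_mouth [(array([356.6, 210.2]), 0.88)]
cartridge [(array([203.6, 232.2]), 0.64), (array([172.9, 230. ]), 0.62)]
manifold [(array([317.3, 213. ]), 0.94)]
stand [(array([193.2, 233.3]), 0.81)]
plunger_top [(array([354.5, 207.4]), 0.98)]
trap [(array([174.6, 229.6]), 0.66), (array([401.6, 258.2]), 0.46)]
side [0.391 0.509 0.866] [-0.139  0.937 -0.318  0.044]
cartridge_mid [(array([260.1, 287.7]), 0.84), (array([258.5, 321.6]), 0.17)]
station_mouth [(array([289.5, 158.2]), 0.68)]
cartridge [(array([261.3, 304.6]), 0.65)]
manifold [(array([337.9, 210.2]), 0.73), (array([283.4, 199.4]), 0.6)]
stand [(array([256.4, 320.4]), 0.78)]
plunger_top [(array([290.2, 159.3]), 0.74)]
trap [(array([247.3, 332.7]), 0.61), (array([204.4, 277. ]), 0.28)]
[[ 0.969 -0.001  0.245]
 [-0.245 -0.002  0.969]
 [-0.    -1.    -0.002]] {'fx': 352.7308986017238, 'fy': 352.7308986017238, 'cx': 284.6533448120786, 'cy': 207.5803950779249, 'tool_from_camera': array([[-0.   ,  0.967,  0.256, -0.069],
       [ 0.001, -0.256,  0.967, -0.162],
       [ 1.   ,  0.001, -0.001, -0.001],
       [ 0.   ,  0.   ,  0.   ,  1.   ]])}
```

```bash
sed -i "s/np.array(c\['rotation'\])/R.from_quat(c['rotation']).as_matrix()/" h.py
python3 - <<'E'
from h import *
np.set_printoptions(precision=4,suppress=True)
t=cam('top');s=cam('side')
for n,a,b,z in(('mid',[203.3,232.5],[260.1,287.7],.018+.069),('mouth',[356.6,210.2],[289.5,158.2],.078),('plg',[354.5,207.4],[290.2,159.3],.062),('manif',[317.3,213],[337.9,210.2],0),('manif2',[317.3,213],[283.4,199.4],0),('stand',[193.2,233.3],[256.4,320.4],0)):
    print(n,tri([ray(a,t),ray(b,s)]),atz(a,t,z),atz(b,s,z))
a=cv2.imread('pics/top0.png');b=cv2.imread('pics/side0.png')
cv2.imwrite('pics/t.png',cv2.resize(a[120:320,120:440],(800,500),interpolation=2))
cv2.imwrite('pics/s.png',b)
E
```

```text
mid [0.5337 0.145  0.0803] [0.5295 0.1429 0.087 ] [0.5366 0.1491 0.087 ]
mouth [ 0.5829 -0.2518  0.0703] [ 0.5799 -0.251   0.078 ] [ 0.5835 -0.2439  0.078 ]
plg [ 0.5852 -0.2478  0.0698] [ 0.5884 -0.2485  0.062 ] [ 0.5844 -0.2557  0.062 ]
manif [ 0.5004 -0.1511  0.0309] [ 0.5793 -0.1569  0.    ] [ 0.4247 -0.169  -0.    ]
manif2 [ 0.5766 -0.1568  0.006 ] [ 0.5793 -0.1569  0.    ] [ 0.5755 -0.1619  0.    ]
stand [ 0.5331  0.1849 -0.0037] [0.5299 0.1834 0.    ] [0.5356 0.187  0.    ]
```

View pics/t.png

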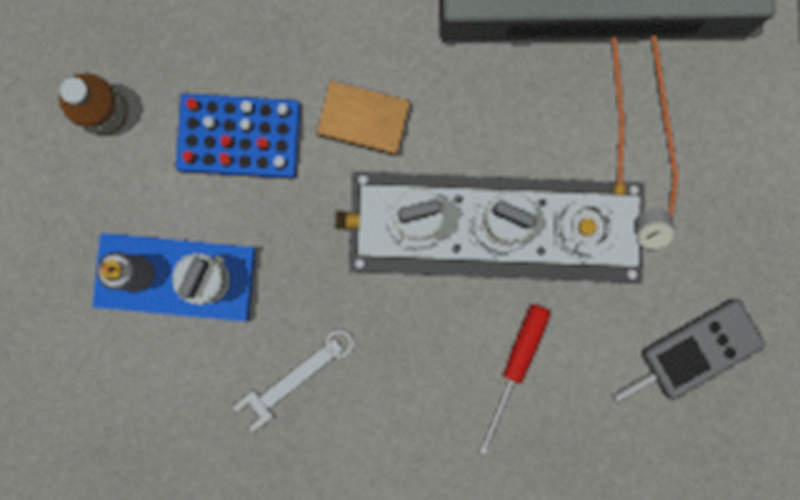

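View pics/s.png

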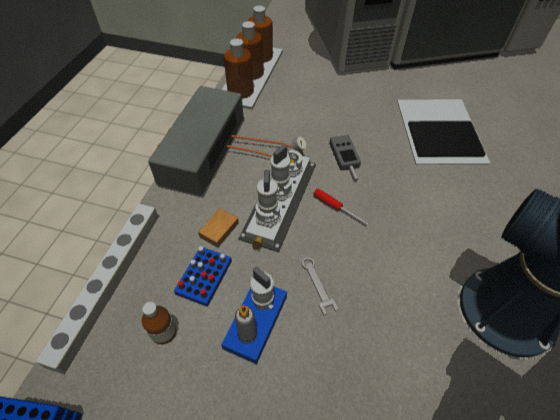

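Call:
drive_tool(plan=[[480,-60,-353,0,16,0,87],[480,-60,-353,0,16,0,87],[480,-60,-353,0,16,0,87],[480,-60,-353,0,16,0,87],[480,-60,-353,0,16,0,87],[480,-60,-353,0,16,0,87],[480,-60,-353,0,16,0,87],[480,-60,-353,0,16,0,87],[480,-60,-353,0,16,0,87],[480,-60,-353,0,16,0,87]])

```text
time: 1.8
position: [0.4706, 0.2201, 0.2732]
tool_rot: [-0.682, 0.184, -0.184, 0.683]
ft_force: [-0.1, 1.4, -0.4]
grip_width: 0.0869
```

Call:
drive_tool(plan=[[45,0,-17,0,0,0,87],[90,0,-34,0,0,0,87],[90,0,-34,0,0,0,87],[90,0,-34,0,0,0,87]])

```text
time: 2.2
position: [0.5304, 0.1463, 0.2724]
tool_rot: [-0.682, 0.185, -0.185, 0.683]
ft_force: [-0.4, 1.0, -0.3]
grip_width: 0.087
```

```bash
python3 - <<'E'
from h import *
np.set_printoptions(precision=4,suppress=True)
o=get_obs();print(o['position'],R.from_quat(o['tool_rot']).as_matrix(),o['q'])
C=cam('wrist');im=camera('wrist');cv2.imwrite('pics/w1.png',im)
for t,z in(('cartridge_mid',.087),('stand',0),('cartridge',.018)):
    for r in mark_of('wrist',t)[:2]: print(t,r['location'],r['conf'],atz(r['location'],C,z))
E
```

```text
[0.5304 0.1463 0.2724] [[ 0.8629 -0.0008  0.5053]
 [-0.5053  0.0005  0.8629]
 [-0.001  -1.     -0.    ]] [ 0.0657  0.3699  1.5602  0.0005  1.2123 -0.9756]
stand [317.3, 160.6] 0.85 [0.5382 0.1868 0.    ]
cartridge [284.6, 175.5] 0.64 [0.5313 0.1444 0.018 ]
```

View pics/w1.png

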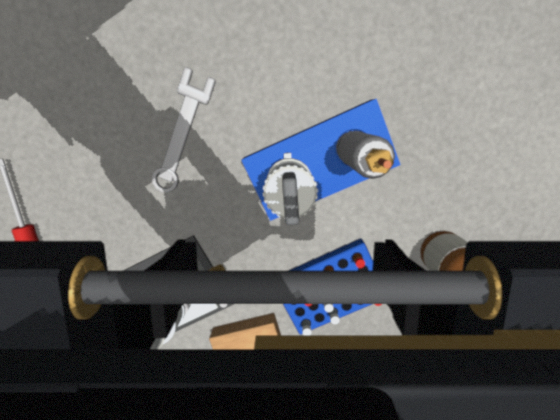

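```bash
python3 - <<'E'
from h import *
np.set_printoptions(precision=4,suppress=True)
C=cam('wrist');im=cv2.imread('pics/w1.png')
cv2.imwrite('pics/w1c.png',cv2.resize(im[140:240,240:340],(800,800),interpolation=2)[:600] if 0 else cv2.resize(im[140:240,230:350],(720,600),interpolation=2))
a=atz([289,172],C,.156);b=atz([292,222],C,.156);print(a,b,(a+b)/2,np.degrees(np.arctan2(*(b-a)[1::-1])),np.linalg.norm(b-a))
T=get_obs()['position']; print(proj([.5313,.1444,.156],C),proj([.5313,.1444,.12],C))
E
```

```text
[0.509  0.1628 0.156 ] [0.5463 0.1442 0.156 ] [0.5277 0.1535 0.156 ] -26.48300559548434 0.04163247301368791
[283.0455 206.68  ] [283.2703 196.7051]
```

View pics/w1c.png

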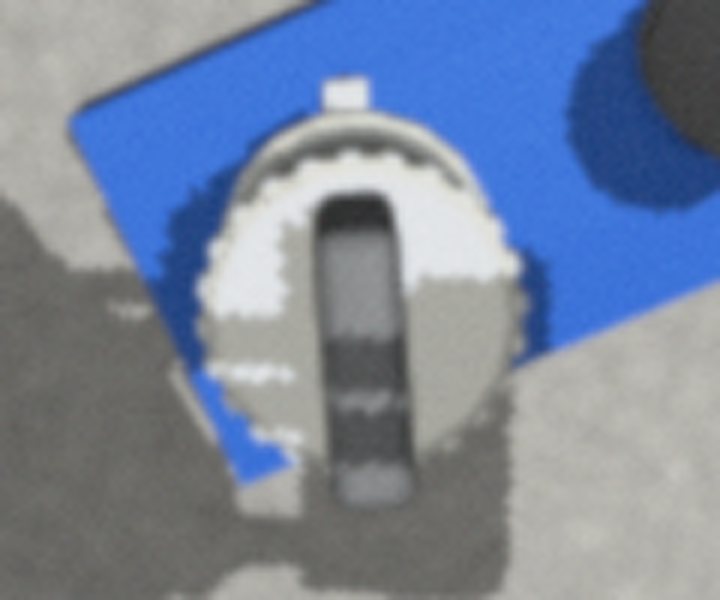

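```bash
python3 - <<'E'
from h import *
np.set_printoptions(precision=4,suppress=True)
C=cam('wrist')
a=atz([289.3,178.3],C,.156);b=atz([292.2,224.2],C,.156);m=(a+b)/2;print(a,b,m,np.degrees(np.arctan2(*(b-a)[1::-1])),np.linalg.norm(b-a))
l=atz([287.5,155],C,.038);print('lug',l,np.linalg.norm(l-m),np.degrees(np.arctan2(*(m-l)[1::-1])))
o=get_obs();Rt=R.from_quat(o['tool_rot']).as_matrix();print(Rt.T@(m-o['position'])*1e3)
E
```

```text
[0.5135 0.1605 0.156 ] [0.548  0.1434 0.156 ] [0.5308 0.152  0.156 ] -26.30691270750912 0.038466927339830675
lug [0.5085 0.1626 0.038 ] 0.12055189568592843 -25.55262977269954
[ -0.0806 116.6286   3.9395]
```

Call:
drive_tool(plan=[[265,15,-315,0,0,0,60],[265,15,-315,0,0,0,60],[265,15,-315,0,0,0,60],[265,15,-315,0,0,0,60],[265,15,-315,0,0,0,60],[265,15,-315,0,0,0,60],[265,15,-315,0,0,0,60],[265,15,-315,0,0,0,60],[265,15,-315,0,0,0,60],[265,15,-315,0,0,0,60]])

```text
time: 3.4
position: [0.6009, -0.2591, 0.2572]
tool_rot: [-0.682, 0.185, -0.185, 0.683]
ft_force: [-0.5, 0.5, 0.2]
grip_width: 0.0601
```

Call:
drive_tool(plan=[[0,0,0,0,0,0,60],[0,0,0,0,0,0,60],[0,0,0,0,0,0,60]])

```text
time: 3.7
position: [0.6008, -0.2561, 0.258]
tool_rot: [-0.683, 0.183, -0.183, 0.683]
ft_force: [-0.5, -0.1, 0.2]
grip_width: 0.0599
```

```bash
python3 - <<'E'
from h import *
import pickle
np.set_printoptions(precision=4,suppress=True)
o=get_obs();print(o['position'],R.from_quat(o['tool_rot']).as_matrix(),o['q'])
C=cam('wrist');im=camera('wrist');cv2.imwrite('pics/w2.png',im);pickle.dump((C,o),open('w2.pkl','wb'))
for t,z in(('station_mouth',.078),('plunger_top',.062),('station',.034),('manifold',0)):
    for r in mark_of('wrist',t)[:2]: print(t,r['location'],r['conf'],atz(r['location'],C,z))
p=proj([.582,-.25,.078],C).astype(int);print(p)
x0=max(p[0]-60,0);y0=max(p[1]-50,0)
cv2.imwrite('pics/w2c.png',cv2.resize(im[y0:y0+100,x0:x0+120],(720,600),interpolation=2));print(x0,y0)
E
```

```text
[ 0.6008 -0.2561  0.258 ] [[ 0.8656 -0.0001  0.5008]
 [-0.5008  0.0003  0.8656]
 [-0.0002 -1.      0.0002]] [-0.5738  0.5323  1.3169  0.0002  1.2927 -1.6202]
station_mouth [279.9, 164.9] 0.69 [ 0.5797 -0.2504  0.078 ]
plunger_top [283.2, 164.9] 0.9 [ 0.5832 -0.2488  0.062 ]
station [281.6, 162.9] 0.78 [ 0.5837 -0.2513  0.034 ]
[281 166]
221 116
```

View pics/w2c.png

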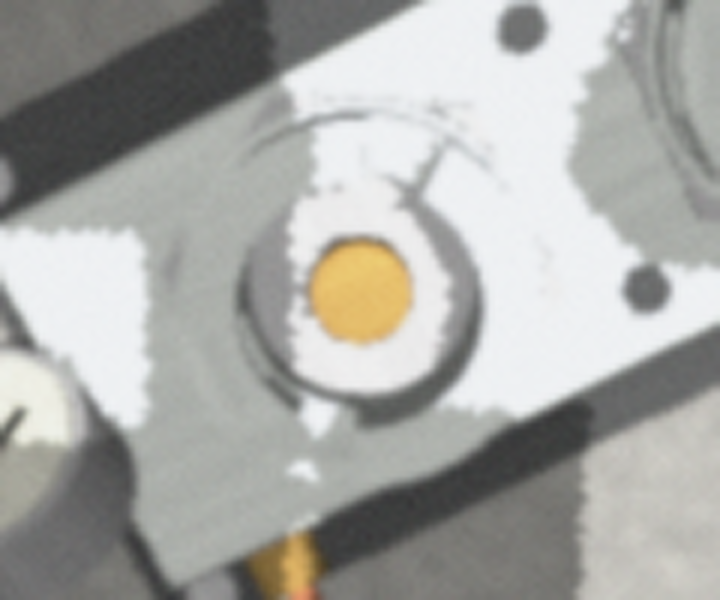

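```bash
cat > rect.py <<'E'
from h import *
import pickle,sys
def rect(C,im,c=(.5815,-.2505),z=.078,half=.04,N=600):
    # up=+x world, left=+y
    u,v=np.meshgrid(np.arange(N),np.arange(N))
    X=c[0]+half*(1-2*v/N);Y=c[1]+half*(1-2*u/N)
    k,o,Rm=C
    q=(np.stack([X,Y,np.full_like(X,z)],-1)-o)@Rm
    return cv2.remap(im,(k['fx']*q[...,0]/q[...,2]+k['cx']).astype(np.float32),(k['fy']*q[...,1]/q[...,2]+k['cy']).astype(np.float32),cv2.INTER_CUBIC)
def enh(im):
    g=im.max(2).astype(float); a=np.clip((g-190)/65,0,1)**2*255
    b=cv2.createCLAHE(4,(6,6)).apply(cv2.cvtColor(im,cv2.COLOR_BGR2GRAY))
    return a.astype(np.uint8),b
E
python3 - <<'E'
from rect import *
C,o=pickle.load(open('w2.pkl','rb'));im=cv2.imread('pics/w2.png')
r=rect(C,im,N=560);a,b=enh(r)
for s in range(0,360,10):
    t=np.radians(s);p=lambda R_:(int(280-280*R_*np.sin(t)/.04),int(280-280*R_*np.cos(t)/.04))
    for q in(a,b): cv2.line(q,p(.035),p(.037),0 if s%90 else 255,1)
cv2.imwrite('pics/w2r.png',cv2.resize(np.hstack([a,b]),(800,400),interpolation=3))
E
```

```text
(no output)
```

View pics/w2r.png

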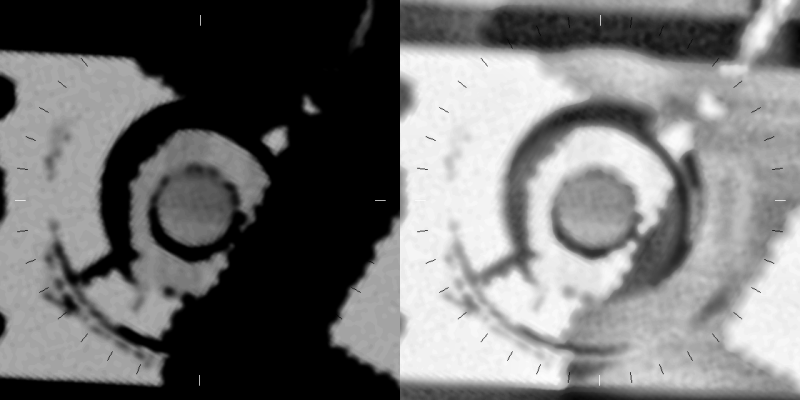

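Call:
drive_tool(plan=[[-30,0,-23,0,80,0,60],[-30,0,-23,0,80,0,60],[-30,0,-23,0,80,0,60],[-30,0,-23,0,80,0,60],[-30,0,-23,0,80,0,60],[-30,0,-23,0,80,0,60],[-30,0,-23,0,80,0,60],[-30,0,-23,0,80,0,60],[-30,0,-23,0,80,0,60],[-30,0,-23,0,80,0,60]])

```text
time: 4.95
position: [0.5633, -0.2631, 0.2577]
tool_rot: [0.403, -0.581, 0.581, -0.404]
ft_force: [0.1, 0.2, 0.5]
grip_width: 0.06
```

Call:
drive_tool(plan=[[0,0,0,0,40,0,60],[0,0,0,0,40,0,60],[0,0,0,0,40,0,60],[0,0,0,0,40,0,60],[0,0,0,0,40,0,60],[0,0,0,0,40,0,60],[0,0,0,0,40,0,60]])

```text
time: 5.65
position: [0.5632, -0.2631, 0.2577]
tool_rot: [0.183, -0.683, 0.683, -0.183]
ft_force: [0.5, -0.3, -0.1]
grip_width: 0.0602
```

```bash
python3 - <<'E'
from rect import *
np.set_printoptions(precision=4,suppress=True)
o=get_obs();print(o['position'],R.from_quat(o['tool_rot']).as_matrix()[:,0],o['q'])
C=cam('wrist');im=camera('wrist');cv2.imwrite('pics/w3.png',im);pickle.dump((C,o),open('w3.pkl','wb'))
for t,z in(('station_mouth',.078),('plunger_top',.062),('station',.034)):
    for r in mark_of('wrist',t)[:2]: print(t,r['location'],r['conf'],atz(r['location'],C,z))
r=rect(C,im,N=560);a,b=enh(r)
for s in range(0,360,10):
    t=np.radians(s);p=lambda R_:(int(280-280*R_*np.sin(t)/.04),int(280-280*R_*np.cos(t)/.04))
    for q in(r,b): cv2.line(q,p(.035),p(.037),(0,0,0) if s%90 else (0,0,255),1)
cv2.imwrite('pics/w3r.png',cv2.resize(np.hstack([r,cv2.cvtColor(b,8)]),(800,400),interpolation=3))
E
```

```text
[ 0.5632 -0.2631  0.2577] [-0.8667 -0.4989  0.0001] [-0.6165  0.487   1.4013 -0.0001  1.2533  0.4321]
station_mouth [278.4, 160.8] 0.66 [ 0.5832 -0.2463  0.078 ]
plunger_top [281.3, 162.7] 0.61 [ 0.5811 -0.2506  0.062 ]
station [282.7, 162.2] 0.57 [ 0.579  -0.2533  0.034 ]
```

View pics/w3r.png

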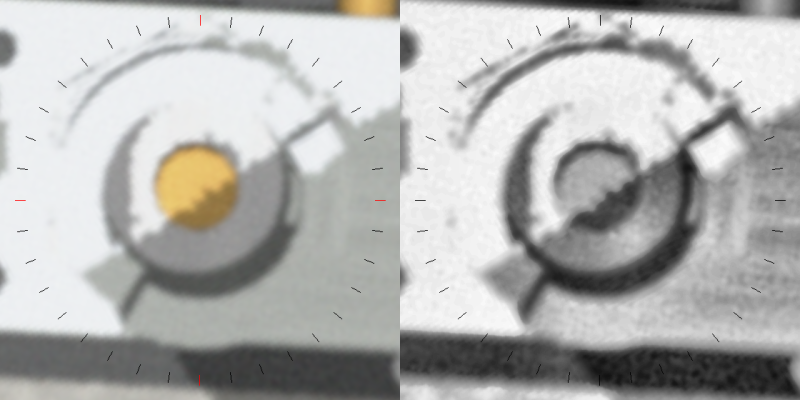

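```bash
python3 - <<'E'
from rect import *
out=[]
for w in('w2','w3'):
    C,o=pickle.load(open(w+'.pkl','rb'));im=cv2.imread(f'pics/{w}.png')
    c=np.array([.5815,-.2505]);r=rect(C,im,c,half=.033,N=400)
    k=lambda p:(lambda q:(int(200-200*(q[1]-c[1])/.033),int(200-200*(q[0]-c[0])/.033)))(atz(proj(p,C),C,.078))
    for s,phi in enumerate((118,132)):
        q=r.copy();a=np.radians(phi);u=np.array([np.cos(a),np.sin(a)]);n=np.array([-u[1],u[0]])
        P=lambda d,e,z:k([*(c+u*d+n*e),z])
        for sg in(1,-1):
            for e in(.0055,-.0055):
                cv2.line(q,P(sg*.0192,e,.078),P(sg*.0295,e,.078),(0,0,255),1)
                cv2.line(q,P(sg*.0192,e,.0583),P(sg*.0295,e,.0583),(0,200,0),1)
        for z,cl in((.078,(0,0,255)),):
            for Rr in(.02,.03): cv2.polylines(q,[np.array([k([c[0]+Rr*np.cos(t),c[1]+Rr*np.sin(t),z]) for t in np.linspace(0,6.28,60)])],True,cl,1)
        out.append(q)
I=np.vstack([np.hstack(out[:2]),np.hstack(out[2:])]);cv2.imwrite('pics/ov.png',I[:, :].copy() if 0 else cv2.resize(I,(600,600),interpolation=3))
E
```

```text
(no output)
```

View pics/ov.png

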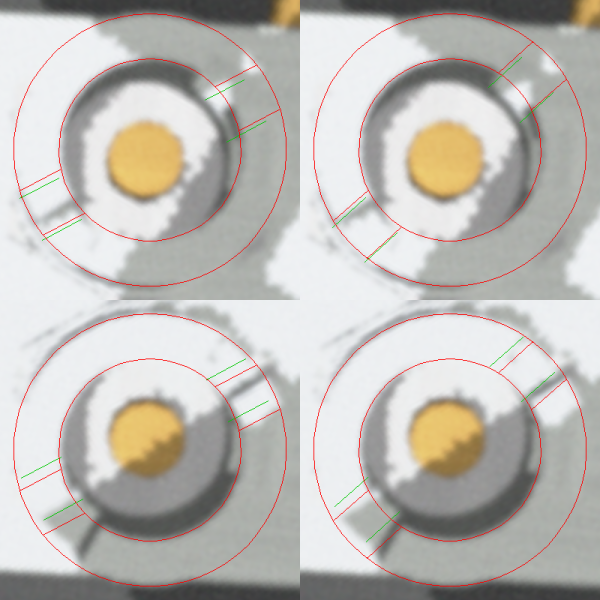

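Call:
drive_tool(plan=[[48,90,0,0,0,0,60],[48,90,0,0,0,0,60],[48,90,0,0,0,0,60],[48,90,0,0,0,0,60],[48,90,0,0,0,0,60]])

```text
time: 6.35
position: [0.5237, -0.2879, 0.1695]
tool_rot: [0.181, -0.682, 0.685, -0.183]
ft_force: [0.5, 0.4, -0.1]
grip_width: 0.0598
```

```bash
python3 - <<'E'
from rect import *
np.set_printoptions(precision=4,suppress=True)
o=get_obs();print(o['position'],R.from_quat(o['tool_rot']).as_matrix()[:,0],o['q'])
C=cam('wrist');im=camera('wrist');cv2.imwrite('pics/w4.png',im);pickle.dump((C,o),open('w4.pkl','wb'))
print(C[1])
for t,z in(('station_mouth',.078),('plunger_top',.062),('station',.034)):
    for r in mark_of('wrist',t)[:2]: print(t,r['location'],r['conf'],atz(r['location'],C,z))
r=rect(C,im,half=.035,N=600);a,b=enh(r)
cv2.imwrite('pics/w4r.png',r)
E
```

```text
[ 0.5237 -0.2879  0.1695] [-0.8676 -0.4973 -0.002 ] [-0.6898  0.553   1.559   0.0005  1.025   0.3603]
[ 0.584  -0.2539  0.3312]
station_mouth [271.2, 115.4] 0.75 [ 0.5796 -0.2472  0.078 ]
plunger_top [277.8, 115.0] 0.95 [ 0.5819 -0.2508  0.062 ]
station [277.5, 117.2] 0.78 [ 0.5801 -0.2512  0.034 ]
```

View pics/w4r.png

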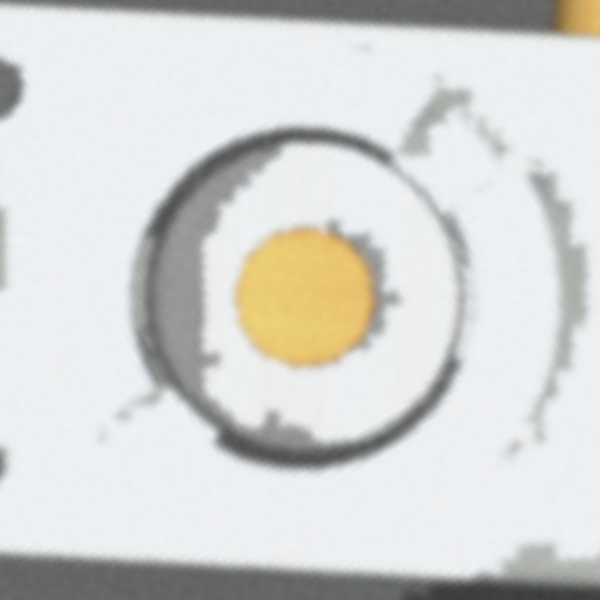

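Call:
drive_tool(plan=[[0,-50,0,0,0,0,60],[-20,-90,-25,0,-8,0,60],[-55,-100,-65,0,-16,0,60],[-90,-100,-108,0,-24,0,60],[-125,-100,-150,0,-32,0,60],[-160,-100,-193,0,-40,0,60],[-194,-100,-236,0,-48,0,60],[-228,-100,-278,0,-56,0,60],[-262,-100,-319,0,-64,0,60],[-262,-100,-319,0,-72,0,60]])

```text
time: 7.55
position: [0.5908, 0.1241, 0.2689]
tool_rot: [-0.55, 0.443, -0.444, 0.552]
ft_force: [0.6, -0.6, -0.2]
grip_width: 0.0604
```

Call:
drive_tool(plan=[[0,10,0,0,-8,0,60],[0,20,0,0,-16,0,60],[0,30,0,0,-24,0,60],[0,50,0,0,-32,0,60],[0,65,0,0,-40,0,60],[0,65,0,0,-48,0,60],[0,65,0,0,-51,0,60],[0,65,0,0,-51,0,60],[0,65,0,0,-51,0,60]])

```text
time: 8.45
position: [0.5908, 0.1204, 0.2034]
tool_rot: [-0.687, 0.166, -0.167, 0.687]
ft_force: [-0.1, -0.4, 0.5]
grip_width: 0.0598
```

```bash
python3 - <<'E'
from rect import *
np.set_printoptions(precision=4,suppress=True)
o=get_obs();print(o['position'],R.from_quat(o['tool_rot']).as_matrix()[:,0],o['q'])
C=cam('wrist');im=camera('wrist');cv2.imwrite('pics/w5.png',im);pickle.dump((C,o),open('w5.pkl','wb'))
print(C[1])
for t,z in(('cartridge_mid',.087),('cartridge',.018)):
    for r in mark_of('wrist',t)[:2]: print(t,r['location'],r['conf'],atz(r['location'],C,z))
r=rect(C,im,c=(.531,.150),z=.156,half=.035,N=600)
cv2.imwrite('pics/w5r.png',r)
E
```

```text
[0.5908 0.1204 0.2034] [ 0.8891 -0.4577  0.0013] [ 0.0158  0.5191  1.511   0.0001  1.1101 -1.0796]
[0.5289 0.1512 0.3649]
cartridge_mid [286.8, 118.3] 0.65 [0.5328 0.151  0.087 ]
cartridge [282.0, 117.8] 0.86 [0.5312 0.1471 0.018 ]
cartridge [459.4, 228.4] 0.45 [0.7136 0.2593 0.018 ]
```

View pics/w5r.png

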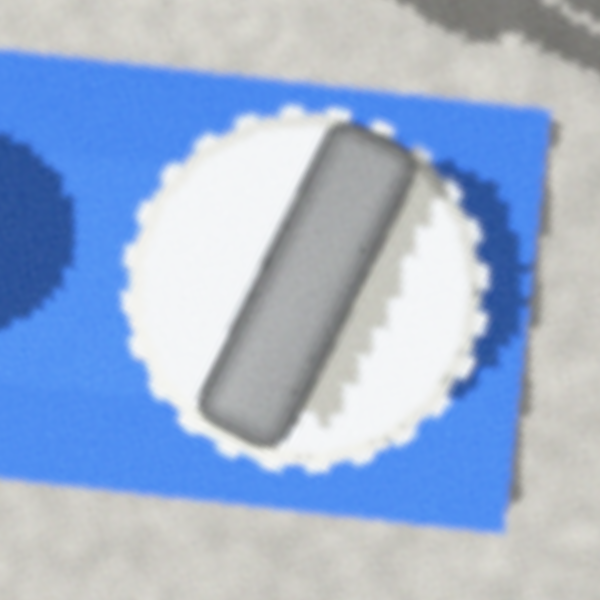

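Call:
drive_tool(plan=[[-35,0,-1,0,-2,0,60],[-65,0,-1,0,-2,0,60],[-65,0,-1,0,-2,0,60],[-65,0,-1,0,-2,0,60],[-65,0,-1,0,-2,0,60],[-65,0,-1,0,-2,0,60]])

```text
time: 9.2
position: [0.5334, 0.1485, 0.2028]
tool_rot: [-0.69, 0.154, -0.155, 0.69]
ft_force: [0.4, -0.3, 0.1]
grip_width: 0.0599
```

Call:
drive_tool(plan=[[0,25,0,0,0,0,60],[0,50,0,0,0,0,60],[0,66,0,0,0,0,60],[0,76,0,0,0,0,60],[0,76,0,0,0,0,60],[0,76,0,0,0,0,60]])

```text
time: 9.8
position: [0.5329, 0.1487, 0.1269]
tool_rot: [-0.69, 0.154, -0.155, 0.69]
ft_force: [-0.3, 0.6, -0.4]
grip_width: 0.0598
```

Call:
drive_tool(plan=[[0,0,0,0,0,0,25],[0,0,0,0,0,0,12],[0,0,0,0,0,0,2],[0,0,0,0,0,0,2],[0,0,0,0,0,0,2],[0,0,0,0,0,0,2],[0,0,0,0,0,0,2]], newtons=50)

```text
time: 10.5
position: [0.5322, 0.1489, 0.1267]
tool_rot: [-0.69, 0.154, -0.154, 0.69]
ft_force: [-0.4, -0.1, 0.1]
grip_width: 0.0118
```

Call:
drive_tool(plan=[[0,-15,0,0,0,0,2],[0,-50,0,0,0,0,2],[0,-100,0,0,0,0,2],[0,-150,0,0,0,0,2],[0,-200,0,0,0,0,2],[0,-200,0,0,0,0,2]])

```text
time: 11.1
position: [0.5364, 0.1493, 0.3344]
tool_rot: [-0.688, 0.149, -0.16, 0.692]
ft_force: [1.5, -0.2, -1.8]
grip_width: 0.012
```

Call:
drive_tool(plan=[[15,0,-24,0,2,0,2],[42,0,-66,0,5,0,2],[68,0,-108,0,8,0,2],[94,0,-149,0,11,0,2],[120,0,-190,0,14,0,2],[146,0,-231,0,17,0,2],[172,0,-272,0,19,0,2],[195,0,-308,0,20,0,2],[210,0,-332,0,20,0,2],[215,0,-340,0,20,0,2]])

```text
time: 12.1
position: [0.5812, -0.2535, 0.3243]
tool_rot: [0.652, -0.274, 0.272, -0.652]
ft_force: [0.9, -0.0, -2.0]
grip_width: 0.0119
```

Call:
drive_tool(plan=[[0,0,0,0,0,0,2],[0,0,0,0,0,0,2],[0,0,0,0,0,0,2],[0,0,0,0,0,0,2],[0,0,0,0,0,0,2]])

```text
time: 12.6
position: [0.5821, -0.2491, 0.327]
tool_rot: [-0.653, 0.271, -0.271, 0.653]
ft_force: [-1.0, -0.7, -1.8]
grip_width: 0.0115
```

```bash
python3 - <<'E'
from h import *
np.set_printoptions(precision=4,suppress=True)
o=get_obs();M=R.from_quat(o['tool_rot']).as_matrix();print(o['position'],M,o['ft_force'],o['grip_width'])
print(np.degrees(np.arctan2(M[1,0],M[0,0])))
t=camera('top');s=camera('side');w=camera('wrist')
for n in('top','side','wrist'):
    cv2.imwrite(f'pics/{n}6.png',{'top':t,'side':s,'wrist':w}[n]);C=cam(n)
    print(n,[(r['location'],r['conf'],atz(r['location'],C,o['position'][2]-.0397)) for r in mark_of(n,'cartridge_mid')[:3]])
    print(proj(np.array(o['position'])-[0,0,.0397],C))
E
```

```text
[ 0.5821 -0.2491  0.327 ] [[ 0.7057  0.0003  0.7085]
 [-0.7085 -0.      0.7057]
 [ 0.0002 -1.      0.0002]] [-1.004  -0.7072 -1.7893] 0.011512260387527786
-45.1111138247421
top []
[372.887  202.4407]
side [([292.2, 95.1], 0.72, array([ 0.5814, -0.24  ,  0.2873]))]
[292.9957  92.6969]
wrist [([151.6, 163.3], 0.37, array([ 0.4984, -0.2747,  0.2873]))]
[287.0019 231.1991]
```

Call:
drive_tool(plan=[[0,30,0,0,0,0,2],[0,70,0,0,0,0,2],[0,105,0,0,0,0,2],[0,125,0,0,0,0,2],[0,130,0,0,0,0,2],[0,130,0,0,0,0,2],[0,130,0,0,0,0,2]])

```text
time: 13.6
position: [0.583, -0.251, 0.1982]
tool_rot: [0.653, -0.271, 0.273, -0.653]
ft_force: [-0.1, 0.3, -1.1]
grip_width: 0.0116
```

```bash
cat > st.py <<'E'
from h import *
np.set_printoptions(precision=4,suppress=True)
P=[];A=[];F=[];Mo=[]
for i in range(6):
    camera('top');o=get_obs();P.append(o['position']);M=R.from_quat(o['tool_rot']).as_matrix();A.append(np.degrees(np.arctan2(M[1,0],M[0,0])));F.append(o['ft_force']);Mo.append(o['moment'])
p=np.mean(P,0);print(p,np.std(P,0),'ang',np.mean(A),'F',np.mean(F,0),'M',np.mean(Mo,0),o['time'],'tilt',M[:,1])
d=M.T@(np.array([.5818,-.2505,p[2]])-p)*1e3;print('to axis tool xyz mm',d)
E
python3 st.py
```

```text
[ 0.5828 -0.2508  0.1982] [0.0003 0.0002 0.0003] ang -45.196141665731766 F [ 0.1565 -0.0544 -1.5621] M [-0.0442  0.0256  0.0122] 13.9 tilt [ 0.0014 -0.0009 -1.    ]
to axis tool xyz mm [-0.8988 -0.0017 -0.4555]
```

Call:
drive_tool(plan=[[-1,3,-0.5,0,0,0,2],[-1,6,-0.5,0,0,0,2],[-1,9,-0.5,0,0,0,2],[-1,11,-0.5,0,0,0,2],[-1,13,-0.5,0,0,0,2],[-1,14,-0.5,0,0,0,2],[-1,15,-0.5,0,0,0,2]])

```text
time: 14.6
position: [0.5809, -0.25, 0.1815]
tool_rot: [-0.653, 0.272, -0.272, 0.653]
ft_force: [0.3, -0.1, -0.9]
grip_width: 0.0114
```

Call:
drive_tool(plan=[[0,1,0,0,0,0,2],[0,2,0,0,0,0,2],[0,3,0,0,0,0,2],[0,4,0,0,0,0,2],[0,4,0,0,0,0,2],[0,4,0,0,0,0,2]])

```text
time: 15.2
position: [0.5809, -0.25, 0.1776]
tool_rot: [0.653, -0.272, 0.272, -0.653]
ft_force: [-1.2, -0.2, -1.3]
grip_width: 0.0122
```

```bash
python3 st.py
```

```text
[ 0.5809 -0.25    0.1777] [0. 0. 0.] ang -45.1968121754769 F [ 0.3534 -0.0966 -1.6278] M [-0.066   0.0195  0.0052] 15.5 tilt [ 0. -0. -1.]
to axis tool xyz mm [0.9944 0.     0.2523]
```

Call:
drive_tool(plan=[[0.5,0.7,0,0,0,0,2],[0.5,1.4,0,0,0,0,2],[0.5,2,0,0,0,0,2],[0.5,2.7,0,0,0,0,2],[0.5,3.4,0,0,0,0,2],[0.5,4,0,0,0,0,2]])

```text
time: 16.1
position: [0.5812, -0.2503, 0.1735]
tool_rot: [-0.653, 0.272, -0.272, 0.653]
ft_force: [0.2, 0.4, -1.6]
grip_width: 0.0116
```

Call:
drive_tool(plan=[[0,0.7,0,0,0,0,2],[0,1.4,0,0,0,0,2],[0,2,0,0,0,0,2],[0,2,0,0,0,0,2]])

```text
time: 16.5
position: [0.5812, -0.2503, 0.1715]
tool_rot: [-0.653, 0.272, -0.272, 0.653]
ft_force: [-0.6, -0.5, -2.2]
grip_width: 0.0116
```

Call:
drive_tool(plan=[[0,0.7,0,0,0,0,2],[0,1.4,0,0,0,0,2],[0,2,0,0,0,0,2],[0,2,0,0,0,0,2]])

```text
time: 16.9
position: [0.5814, -0.2504, 0.1701]
tool_rot: [0.653, -0.272, 0.272, -0.653]
ft_force: [-0.5, -1.0, 1.2]
grip_width: 0.0116
```

Call:
drive_tool(plan=[[0,0.7,0,0,0,0,2],[0,1.4,0,0,0,0,2],[0,2,0,0,0,0,2],[0,2,0,0,0,0,2]])

```text
time: 17.3
position: [0.5814, -0.2504, 0.1679]
tool_rot: [0.653, -0.272, 0.272, -0.653]
ft_force: [-0.6, 0.3, 3.5]
grip_width: 0.0117
```

Call:
drive_tool(plan=[[0,0.8,0,0,0,0,2],[0,1.6,0,0,0,0,2],[0,2.4,0,0,0,0,2],[0,3.2,0,0,0,0,2],[0,4,0,0,0,0,2],[0,4,0,0,0,0,2]])

```text
time: 17.9
position: [0.5814, -0.2504, 0.1638]
tool_rot: [0.653, -0.272, 0.272, -0.653]
ft_force: [-1.4, 0.1, 4.6]
grip_width: 0.0112
```

Call:
drive_tool(plan=[[0,0.8,0,0,0,0,2],[0,1.6,0,0,0,0,2],[0,2.4,0,0,0,0,2],[0,3.2,0,0,0,0,2],[0,4,0,0,0,0,2],[0,4,0,0,0,0,2]])

```text
time: 18.5
position: [0.5815, -0.2505, 0.1603]
tool_rot: [0.653, -0.271, 0.272, -0.653]
ft_force: [-1.1, 0.7, 8.2]
grip_width: 0.0116
```

```bash
python3 st.py
```

```text
[ 0.5815 -0.2505  0.1604] [0. 0. 0.] ang -45.19589611314567 F [-1.0501  0.92    7.2602] M [ 0.1396  0.3326 -0.0037] 18.8 tilt [ 0.0008 -0.0006 -1.    ]
to axis tool xyz mm [0.2089 0.0002 0.1862]
```

Call:
drive_tool(plan=[[0,0.8,0,0,0,0,2],[0,1.6,0,0,0,0,2],[0,2.4,0,0,0,0,2],[0,3.2,0,0,0,0,2],[0,4,0,0,0,0,2],[0,4.8,0,0,0,0,2],[0,4.8,0,0,0,0,2]])

```text
time: 19.5
position: [0.5816, -0.2506, 0.1561]
tool_rot: [0.653, -0.271, 0.272, -0.653]
ft_force: [-1.4, 0.7, 10.1]
grip_width: 0.0117
```

Call:
drive_tool(plan=[[0,0.5,0,0,0,0,2],[0,1,0,0,0,0,2],[0,1.5,0,0,0,0,2],[0,1.5,0,0,0,0,2]])

```text
time: 19.9
position: [0.5817, -0.2505, 0.1548]
tool_rot: [0.653, -0.271, 0.272, -0.653]
ft_force: [-2.3, 1.3, 10.3]
grip_width: 0.0114
```

Call:
drive_tool(plan=[[0,0.5,0,0,0,0,2],[0,1,0,0,0,0,2],[0,1,0,0,0,0,2]])

```text
time: 20.2
position: [0.5817, -0.2506, 0.1539]
tool_rot: [0.653, -0.271, 0.272, -0.653]
ft_force: [-1.7, 1.7, 12.1]
grip_width: 0.0115
```

Call:
drive_tool(plan=[[0,0.4,0,0,0,0,2],[0,0.8,0,0,0,0,2],[0,0.8,0,0,0,0,2]])

```text
time: 20.5
position: [0.5817, -0.2506, 0.1532]
tool_rot: [0.653, -0.271, 0.272, -0.653]
ft_force: [-1.9, 0.7, 11.2]
grip_width: 0.0116
```

```bash
python3 st.py
```

```text
[ 0.5817 -0.2506  0.1533] [0. 0. 0.] ang -45.19140119046809 F [-2.1224  1.2019 11.4235] M [ 0.2873  0.5269 -0.0136] 20.8 tilt [ 0.0014 -0.001  -1.    ]
to axis tool xyz mm [0.026  0.0001 0.1411]
```

Call:
drive_tool(plan=[[0,0.3,0,0,0,0,2],[0,0.6,0,0,0,0,2],[0,0.6,0,0,0,0,2]])

```text
time: 21.1
position: [0.5817, -0.2506, 0.153]
tool_rot: [0.653, -0.271, 0.272, -0.653]
ft_force: [-1.6, 1.7, 12.8]
grip_width: 0.0119
```

Call:
drive_tool(plan=[[0,0.3,0,0,0,0,2],[0,0.6,0,0,0,0,2],[0,0.6,0,0,0,0,2]])

```text
time: 21.4
position: [0.5818, -0.2506, 0.153]
tool_rot: [0.653, -0.271, 0.272, -0.653]
ft_force: [-2.5, 2.7, 16.3]
grip_width: 0.0118
```

```bash
python3 st.py
```

```text
[ 0.5818 -0.2506  0.153 ] [0. 0. 0.] ang -45.18840423638869 F [-2.737   1.8109 15.6082] M [0.4065 0.7744 0.0157] 21.7 tilt [ 0.0019 -0.0014 -1.    ]
to axis tool xyz mm [-0.113  -0.0002  0.0716]
```

Call:
drive_tool(plan=[[0,-0.6,0,0,0,0,2],[0,-0.6,0,0,2,0,2],[0,-0.6,0,0,4,0,2],[0,-0.6,0,0,6,0,2],[0,-0.6,0,0,8,0,2],[0,-0.6,0,0,10,0,2],[0,-0.6,0,0,10,0,2]])

```text
time: 22.4
position: [0.5821, -0.2509, 0.153]
tool_rot: [0.627, -0.327, 0.329, -0.626]
ft_force: [-2.1, 1.2, 12.5]
grip_width: 0.0115
```

```bash
python3 st.py
```

```text
[ 0.5821 -0.2509  0.153 ] [0. 0. 0.] ang -55.18770425577744 F [-1.4002  1.0477 12.4436] M [0.1834 0.4959 0.0065] 22.7 tilt [ 0.0023 -0.0017 -1.    ]
to axis tool xyz mm [-0.4532 -0.0012  0.005 ]
```

Call:
drive_tool(plan=[[0,0,0,0,2.5,0,2],[0,0,0,0,5,0,2],[0,0,0,0,7.5,0,2],[0,0,0,0,10,0,2],[0,0,0,0,12.5,0,2],[0,0,0,0,15,0,2],[0,0,0,0,17.5,0,2],[0,0,0,0,20,0,2],[0,0,0,0,22,0,2],[0,0,0,0,24,0,2]])

```text
time: 23.7
position: [0.5821, -0.2508, 0.153]
tool_rot: [-0.544, 0.45, -0.452, 0.545]
ft_force: [-2.4, 1.3, 12.2]
grip_width: 0.0119
```

```bash
python3 st.py
```

```text
[ 0.5822 -0.2508  0.153 ] [0. 0. 0.] ang -79.21423603308551 F [-1.3362  1.2572 12.1118] M [0.2325 0.4481 0.0208] 24.0 tilt [ 0.0025 -0.0016 -1.    ]
to axis tool xyz mm [-0.3563 -0.0014 -0.2986]
```

Call:
drive_tool(plan=[[0,0,0,0,2,0,2],[0,0,0,0,4,0,2],[0,0,0,0,6,0,2],[0,0,0,0,8,0,2],[0,0,0,0,10,0,2],[0,0,0,0,10,0,2]])

```text
time: 24.6
position: [0.5822, -0.2507, 0.153]
tool_rot: [-0.503, 0.496, -0.498, 0.504]
ft_force: [-1.5, 0.7, 12.0]
grip_width: 0.0117
```

```bash
python3 st.py
```

```text
[ 0.5822 -0.2507  0.153 ] [0. 0. 0.] ang -89.18947996131187 F [-1.5353  1.3585 11.7659] M [0.2605 0.4608 0.0275] 24.9 tilt [ 0.0025 -0.0014 -1.    ]
to axis tool xyz mm [-0.195  -0.0012 -0.3528]
```

Call:
drive_tool(plan=[[0,0,0,0,1,0,2],[0,0,0,0,2,0,2],[0,0,0,0,3,0,2],[0,0,0,0,3,0,2]])

```text
time: 25.3
position: [0.5822, -0.2507, 0.153]
tool_rot: [0.49, -0.509, 0.51, -0.491]
ft_force: [-0.6, 1.7, 11.9]
grip_width: 0.0115
```

```bash
python3 st.py
```

```text
[ 0.5822 -0.2507  0.153 ] [0. 0. 0.] ang -92.18305532589916 F [-1.5726  1.3833 11.9973] M [0.2727 0.4466 0.0693] 25.6 tilt [ 0.0025 -0.0013 -1.    ]
to axis tool xyz mm [-0.139  -0.0011 -0.3595]
```

Call:
drive_tool(plan=[[0,0,0,0,0.5,0,2],[0,0,0,0,1,0,2],[0,0,0,0,1.5,0,2],[0,0,0,0,1.5,0,2]])

```text
time: 26.0
position: [0.5821, -0.2506, 0.1529]
tool_rot: [0.483, -0.515, 0.517, -0.484]
ft_force: [-0.5, 1.7, 11.6]
grip_width: 0.012
```

```bash
python3 st.py
```

```text
[ 0.5822 -0.2507  0.153 ] [0. 0. 0.] ang -93.6836210124673 F [-1.6366  1.4922 12.0716] M [0.2771 0.4741 0.0844] 26.3 tilt [ 0.0025 -0.0013 -1.    ]
to axis tool xyz mm [-0.1371 -0.0011 -0.3675]
```

Call:
drive_tool(plan=[[0,0,0,0,0.7,0,2],[0,0,0,0,1.4,0,2],[0,0,0,0,2,0,2],[0,0,0,0,2,0,2]])

```text
time: 26.7
position: [0.5822, -0.2506, 0.153]
tool_rot: [0.474, -0.523, 0.525, -0.475]
ft_force: [-1.4, 1.9, 12.0]
grip_width: 0.0117
```

```bash
python3 st.py
```

```text
[ 0.5821 -0.2506  0.1529] [0. 0. 0.] ang -95.68374179300515 F [-1.0721  1.4092 11.7799] M [0.278  0.435  0.0752] 27.0 tilt [ 0.0025 -0.0013 -1.    ]
to axis tool xyz mm [-0.0887 -0.001  -0.3552]
```

Call:
drive_tool(plan=[[0,0,0,0,0.7,0,2],[0,0,0,0,1.4,0,2],[0,0,0,0,2,0,2],[0,0,0,0,2,0,2]])

```text
time: 27.4
position: [0.5821, -0.2506, 0.153]
tool_rot: [0.465, -0.532, 0.533, -0.466]
ft_force: [-1.2, 2.6, 11.2]
grip_width: 0.0116
```

```bash
python3 st.py
```

```text
[ 0.5821 -0.2506  0.153 ] [0. 0. 0.] ang -97.68222320168935 F [-1.1187  1.472  11.6084] M [0.2882 0.4226 0.077 ] 27.7 tilt [ 0.0024 -0.0012 -1.    ]
to axis tool xyz mm [-0.0665 -0.001  -0.3516]
```

Call:
drive_tool(plan=[[0,0,0,0,0.7,0,2],[0,0,0,0,1.4,0,2],[0,0,0,0,2,0,2],[0,0,0,0,2,0,2]])

```text
time: 28.1
position: [0.5818, -0.2505, 0.1529]
tool_rot: [0.456, -0.54, 0.541, -0.456]
ft_force: [-2.6, 2.5, 11.8]
grip_width: 0.0118
```

```bash
python3 st.py
```

```text
[ 0.5818 -0.2505  0.1529] [0. 0. 0.] ang -99.62128219488635 F [-1.858   1.7221 12.3054] M [0.3312 0.5305 0.2772] 28.4 tilt [ 0.0016 -0.0012 -1.    ]
to axis tool xyz mm [0.03   0.     0.0009]
```

Call:
drive_tool(plan=[[0,-1,0,0,0,0,2],[0,-2,0,0,0,0,2],[0,-3,0,0,0,0,2],[0,-4,0,0,0,0,2],[0,-5,0,0,0,0,2],[0,-6,0,0,0,0,2],[0,-6,0,0,0,0,2]])

```text
time: 29.1
position: [0.5816, -0.2503, 0.1575]
tool_rot: [0.456, -0.54, 0.541, -0.456]
ft_force: [-0.1, 1.1, 5.5]
grip_width: 0.0116
```

```bash
python3 st.py
```

```text
[ 0.5815 -0.2503  0.1575] [0. 0. 0.] ang -99.64911279685356 F [-0.943   0.531   5.9213] M [0.0793 0.2144 0.1771] 29.4 tilt [ 0.0007 -0.0005 -1.    ]
to axis tool xyz mm [0.1225 0.0003 0.2747]
```

Call:
drive_tool(plan=[[0,-1,0,0,-0.5,0,2],[0,-2,0,0,-0.5,0,2],[0,-3,0,0,-0.5,0,2],[0,-3,0,0,-0.5,0,2],[0,-3,0,0,-0.5,0,2]])

```text
time: 29.9
position: [0.5816, -0.2504, 0.1604]
tool_rot: [0.458, -0.538, 0.539, -0.459]
ft_force: [-0.5, 1.0, 5.6]
grip_width: 0.0113
```

```bash
python3 st.py
```

```text
[ 0.5816 -0.2504  0.1604] [0. 0. 0.] ang -99.18336324453604 F [-0.5669  0.8272  5.6648] M [0.0938 0.2001 0.0787] 30.2 tilt [ 0.0009 -0.0004 -1.    ]
to axis tool xyz mm [0.0698 0.0002 0.2247]
```

Call:
drive_tool(plan=[[0,-0.7,0,0,0,0,2],[0,-1.4,0,0,0,0,2],[0,-2,0,0,0,0,2],[0,-2,0,0,0,0,2]])

```text
time: 30.6
position: [0.5814, -0.2504, 0.1618]
tool_rot: [0.458, -0.538, 0.539, -0.458]
ft_force: [0.0, 0.9, 3.4]
grip_width: 0.0122
```

Call:
drive_tool(plan=[[0,-0.5,0,0,0,0,2],[0,-1,0,0,0,0,2],[0,-1,0,0,0,0,2]])

```text
time: 30.9
position: [0.5812, -0.2503, 0.162]
tool_rot: [-0.458, 0.539, -0.538, 0.458]
ft_force: [1.9, -0.5, -3.4]
grip_width: 0.0116
```

```bash
python3 st.py
```

```text
[ 0.5811 -0.2502  0.162 ] [0. 0. 0.] ang -99.2031712390322 F [ 2.1031 -0.6531 -6.3397] M [-0.2402 -0.5954  0.0893] 31.2 tilt [-0.0007  0.0006 -1.    ]
to axis tool xyz mm [ 0.1863 -0.0006  0.6899]
```

Call:
drive_tool(plan=[[0,0.6,0,0,0,0,2],[0,0.6,0,0,0,0,2],[0,0.6,0,0,0,0,15],[0,0.6,0,0,0,0,25],[0,0.6,0,0,0,0,40],[0,0.6,0,0,0,0,40],[0,0.6,0,0,0,0,40]])

```text
time: 31.9
position: [0.5812, -0.2504, 0.1628]
tool_rot: [0.458, -0.538, 0.539, -0.458]
ft_force: [0.6, -0.5, 0.0]
grip_width: 0.0367
```

Call:
drive_tool(plan=[[0,-15,0,0,0,0,40],[0,-45,0,0,0,0,40],[0,-90,0,0,0,0,40],[0,-130,0,0,0,0,40],[0,-130,0,0,0,0,40],[0,-130,0,0,0,0,40],[0,-130,0,0,0,0,40]])

```text
time: 32.6
position: [0.5803, -0.2498, 0.291]
tool_rot: [-0.459, 0.539, -0.538, 0.458]
ft_force: [-0.3, 0.2, -0.2]
grip_width: 0.04
```

```bash
python3 - <<'E'
from rect import *
np.set_printoptions(precision=4,suppress=True)
o=get_obs();print(o['time'],o['position'],o['ft_force'])
T,S=cam('top'),cam('side');im={n:camera(n) for n in('top','side','wrist')}
for t in('cartridge_mid',):
    for n,C in(('top',T),('side',S)):
        for r in mark_of(n,t)[:4]: print(n,r['location'],r['conf'],atz(r['location'],C,.123), 'expect',proj([.5818,-.2505,.123],C))
W=cam('wrist')
a=rect(W,im['wrist'],c=(.5818,-.2505),z=.192,half=.06,N=400)
p=proj([.5818,-.2505,.12],S).astype(int)
b=cv2.resize(im['side'][p[1]-50:p[1]+50,p[0]-50:p[0]+50],(400,400),interpolation=2)
cv2.imwrite('pics/fin.png',np.hstack([a,b]))
E
```

```text
32.6 [ 0.5803 -0.2498  0.291 ] [-0.2544  0.1822 -0.2475]
top [361.0, 207.3] 0.51 [ 0.5839 -0.2541  0.123 ] expect [359.565  208.1858]
side [292.8, 144.7] 0.66 [ 0.5777 -0.2511  0.123 ] expect [291.2247 144.5271]
```

View pics/fin.png

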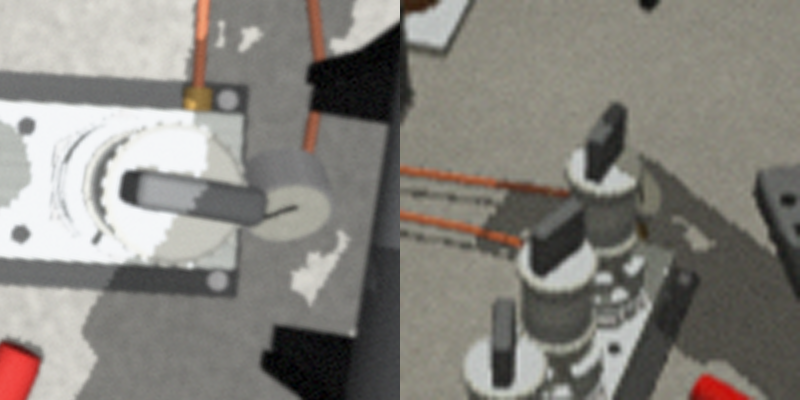

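The left panel shows the cartridge upright in the station. Its bar runs from about (120,185) to (265,205), close to along the row, and the gripper is clear. The right panel shows its top at about (605,170), at a height like its two locked neighbours.

```bash
python3 -c "
from rig import *
print(hand_in())"
```

```text
the job is handed in; nothing more can be done
None
```

The fresh cartridge is locked in the empty end station and released, and the job was handed in at about 33 s of the 72 s allowed.

**Fit:**
- I gripped it by the bar and lined the lugs up with the slots, which the pictures put at about 135°. It reached the slot bottom with up to about 17 N of net press.
- Turning clockwise took about 54°, until the wrist twist jumped to 0.28 N m at the stop. The total contact force on the lugs was not measured directly, but both readings are under the 20 N and 0.4 N m given as ample.
- It then rose 9 mm, against the nominal 10 mm, and held against a net pull of about 5 N.

**Last checks:**
- From the gripper height before release, the cartridge centre is about 44.3 mm above the nominal rim, in the 41.2 to 49 mm window.
- The gripper was within about 1 mm of my measured station axis at release. The last picture shows the cartridge upright and the gripper clear.
- After release the network marks fell within 2 pixels of the expected centre. That is about 4 mm, so they are a coarser check than the gripper readings.

**Not checked or in disagreement:**
- I did not measure the other things on the bench again at the end. I felt no contact with them at any point.
- Early slot-angle estimates from oblique views disagreed, between 115° and 136°. The close overhead view gave 134–136°, and the lugs went in there without resistance.

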